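# Clear the bay beside the release button

### The arm

A 6-joint arm with a two-finger parallel gripper is mounted at the origin on the work surface. World frame = base frame: x ahead of the robot, y to its left, z up, the work surface at z = 0. Lengths are in mm, angles in rad, forces in N, time in s.
With the tool pointing down it reaches from about 350 to 875 mm from the base axis. Payload 4.2 kg.
Tool frame: the origin (TCP) lies midway between the tips of the shut fingers; the grasp point (between the pads) lies 19 mm behind it (arm.grasp_offset is the distance from the TCP to the grasp point, in mm); z points along the fingers, y is the direction in which the jaws open and shut (so a half turn about z gives the same grasp; the last joint's range is limited). The gripper opens to 85 mm and grips with 20 to 120 N. Pads are 22 mm wide; open, the fingers measure 114 mm over their backs; the gripper's body (76 mm by 85 mm) begins 54 mm behind the grasp point. The pads swing forward as they close: fully open they stand 13 mm farther back than shut.
Start: joints at [1.446, 0.385, 0.008, 0, -1.194, -0.259], TCP at [233.996, 579.521, 231.312] pointing down, gripper open.
Joint ranges: [-3.14, 3.14], [-1.21, 2.06], [-1.07, 1.41], [-3.16, 2.05], [-2.99, -0.16], [-3.1, 3.1]. Speed limits (rad/s): [2.79, 2.79, 3.14, 3.14, 3.14, 3.14].

### API

Orientations are given as a unit quaternion [x, y, z, w].
In Python, from bench import arm gives the robot as it stands.
- The arm moves only by the tool move_arm, never from a script. Its argument "moves" is a list of rows, each an object with "gripper": the gripper's target within -1 to 1 (fully open at 1, half-way at 0, shut at -1); "xyz": the shift along the tool's x, y, z in cm, a list of three; "angular": the turn, a rotation vector about the tool's x, y, z in rad, a list of three. In form: [{"gripper": gripper, "xyz": [dx, dy, dz], "angular": [wx, wy, wz]}, ...]. A call has 1 to 10 rows; each row is the pose to reach, as a shift and turn from the pose commanded when the call began, along the tool's axes at that moment; what a row does not reach only later rows make up. A row lasts 1/8 s, in which the tool goes at most 62.5 mm and 10.7 degrees, less where a joint would pass 70% of its speed; a pose out of reach is approached as far as the arm can. A call with a gripper value outside its range is refused whole. The fingers move at their own pace and stop on an object; the grip force is fixed at half the most. Time passes only in rows, so rows that repeat a pose let the fingers close. It gives the time, the measured TCP pose, the force and the opening at its end, in the units of the state.
- arm.read_state(): the state, without advancing time (a new reading comes with each control period).
- arm.get_image(name): name is "scene" or "top"; returns (picture, depth): 420x560x3 uint8, blue, green, red; 420x560 float32, mm along the optical axis (not along the pixel's ray), 0 where there is no reading.
- arm.get_calibration(name): a dict with "camera_matrix" (3x3 intrinsics, pixels), "R" (3x3) and "t" (3): a world point X has camera coordinates R X + t. Camera axes: x right, y down, z forward; pixel columns grow to the right and rows downward; lengths in mm; the calibration is good to about 2 mm. A picture is of the moment at which its call begins. get_calibration takes no time and is no camera call.
- arm.job_done(): hands the job in, once; it reports no verdict.
The state is a dict: "clock": time; "joints": joint angles; "joint_vel": joint speeds; "joint_efforts": joint torques, N m; "position": TCP position; "ee_rot": TCP orientation; "contact_force": force on the tool from outside, world axes, zero at the start; "wrist_torque": the same for the moment, N m; "gripper_width": finger opening in mm.
Only numpy, scipy, OpenCV 4.12 (cv2) and the standard library are available. Lean on these libraries where they do the work, as an engineer would, in place of code of your own. Each camera call takes 0.05 s, during which the arm holds its last target. There are 200 camera calls.

### The job

In the open parts case, slide the block with the hexagonal badge into the empty bay, then slide the block with the round badge out of the bay beside the release button into the bay the hexagonal one has just left. Push each block gently on until you feel it press against the rubber stop at the end of its slide, keep it pressed there for a moment without forcing it, then let go; keep the blocks flat on the case floor, and leave the square-badged block in its bay and the other things on the shelf where they are.

Things in the scene. Friction and masses are not known exactly. Their poses are not given: they have to be found in the camera images.
- case: Black plastic parts case, fixed; lid folded flat behind it. Origin: centre of underside, on the shelf; x away from its front wall, y to its left, z up. Inside 146 x 146 mm, walls 13 mm thick; floor 4 mm, wall tops 20 mm above the shelf. Four bays, 2 by 2, no partitions, white release button outside the front wall. Slippery floor (friction about 0.2). Sliding blocks have 5 mm or more of play.
- bay_empty (a point): Centre of the bay that starts empty, on the case floor; case (28, -28, 4) mm. A block here ends a slide along case +x (from bay_near) or -y (from bay_far).
- bay_button (a point): Centre of the bay beside the release button, on the case floor; case (-40, 40, 4) mm. Starts with the round-badged block.
- bay_far (a point): Bay centre on the case floor, case (28, 40, 4) mm. Starts with either the hexagonal or the square-badged block. Reached from bay_button along +x.
- bay_near (a point): Bay centre on the case floor, case (-40, -28, 4) mm. Starts with the other one of the hexagonal and the square-badged block. Reached from bay_button along -y.
- hex_block: Loose grey block 64 x 64 x 12 mm, 0.11 to 0.22 kg, hexagonal badge 42 mm across flats. Origin: centre of underside, z up. Aluminium badge on top, 12 to 16 mm above the underside; upright black round knob, 20 mm diameter, in the middle, 16 to 46 mm above the underside. Starts flat on the case floor, square with the case. Moves first.
- round_block: Loose grey block 64 x 64 x 12 mm, 0.11 to 0.22 kg, round badge 44 mm in diameter. Origin: centre of underside, z up. Aluminium badge on top, 12 to 16 mm above the underside; upright black round knob, 20 mm diameter, in the middle, 16 to 46 mm above the underside. Starts flat on the case floor, square with the case. Moves second.
- square_block: Loose grey block 64 x 64 x 12 mm, 0.11 to 0.22 kg, 42 mm square badge. Origin: centre of underside, z up. Aluminium badge on top, 12 to 16 mm above the underside; upright black round knob, 20 mm diameter, in the middle, 16 to 46 mm above the underside. Starts flat on the case floor, square with the case. Stays.
- stop_x: Rubber stop strip all along the inside of the case's +x wall; ends slides along +x. Its face stands 1 to 12 mm inside the wall, set anew each time and NOT measured (this is its fixed holder, case (73, 0, 0) mm, case axes), so blocks stop with centres 29 to 40 mm from the case's middle. Stiff: push 5 to 12 N; under 4 N is not pressed home, over 20 N is forced.
- stop_y: The same kind of strip along the inside of the case's -y wall; ends slides along -y. Face 1 to 12 mm inside the wall, set anew each time and NOT measured (this is its fixed holder, case (0, -73, 0) mm, case axes). Same stopping distances and forces as stop_x.
- nut: Bystander: steel hexagonal connector nut, 34 mm across, 18 mm high. Origin: centre of its underside.
- cartridge: Bystander: white ceramic disc cartridge, 35 mm in diameter, 55 mm high with its stem, upright. Origin: centre of its underside.
- plunger_handle: Bystander: plunger handle lying on the shelf, 270 mm long along its x, black rubber grip 26 mm thick at the -x end. Origin: on the underside, 130 mm from the grip's end.

How it is judged:
By the outcome, as a careful person would: the job done as asked, in the order asked, and still so for the second after the job is handed in, with the robot touching nothing.
It also fails if it takes over 70 s, if anything falls off the work surface, if the arm or the gripper's body presses on something with over 40 N, if the wrist force passes 120 N, or if a joint passes its speed limit or range.

## Working session

There is one attempt and no reset: what is moved stays moved. The work goes in short steps, Python scripts to look and compute and a tool call to move; the robot and the scene stay as the last step left them, time stands still between calls to the robot, and variables do not carry over. Pictures are saved under pics/ and viewed, about 8 in all and at most 12, crops included, and the job is handed in when it is done.

Besides the shell and the picture viewer there is one more tool, called as a command line: name --argument value ..., lists and objects as JSON in quotes. move_arm: Moves the arm, as the interface text tells. Its arguments: {"type":"object","properties":{"moves":{"type":"array","items":{"type":"object","properties":{"gripper":{"type":"number"},"xyz":{"type":"array","items":{"type":"number"}},"angular":{"type":"array","items":{"type":"number"}}}}}},"required":["moves"]}

```bash
mkdir -p pics; python3 - <<'E'
from bench import arm
import cv2,numpy as np
for n in("top","scene"):
    p,d=arm.get_image(n); cv2.imwrite(f"pics/{n}0.png",p); np.save(f"pics/{n}0.npy",d)
    c=arm.get_calibration(n); print(n,c)
print(arm.read_state(),arm.grasp_offset)
E
```

```text
top {'camera_matrix': array([[381.33734432,   0.        , 268.85646372],
       [  0.        , 381.33734432, 212.89029863],
       [  0.        ,   0.        ,   1.        ]]), 'R': array([[ 0.02136411, -0.99971939, -0.01023301],
       [-0.99696691, -0.0205369 , -0.07506804],
       [ 0.07483683,  0.01180573, -0.99712591]]), 't': array([  18.08372926,  579.40446437, 1042.92201397])}
scene {'camera_matrix': array([[490.8208057 ,   0.        , 284.6766494 ],
       [  0.        , 490.8208057 , 209.28802232],
       [  0.        ,   0.        ,   1.        ]]), 'R': array([[-0.47372294,  0.88063068,  0.00872832],
       [ 0.67909318,  0.37158315, -0.63305483],
       [-0.5607308 , -0.29396526, -0.77405775]]), 't': array([ 274.82417108, -356.15373119, 1407.85375322])}
{'clock': 0.1, 'joints': array([ 1.44558757e+00,  3.85493677e-01,  6.76512907e-03, -4.01212594e-04,
       -1.19399740e+00, -2.58580525e-01]), 'joint_vel': array([-0.00110727, -0.0019896 ,  0.0020722 ,  0.00319607, -0.00063721,
        0.00085001]), 'joint_efforts': array([-8.35286010e-04, -3.93316805e+01,  1.88931245e+01,  4.19801518e+00,
       -2.52967824e-03,  3.44269679e-06]), 'position': array([233.83286729, 579.05457748, 230.32855421]), 'ee_rot': array([ 9.81630065e-01, -1.90791640e-01, -1.21755913e-04,  9.75090876e-04]), 'contact_force': array([ 0.01864774, -0.98597373, -0.86951647]), 'wrist_torque': array([-0.01954898, -0.01554684,  0.01709548]), 'gripper_width': 85.3224809525617} 18.700000000000003
```

View pics/top0.png

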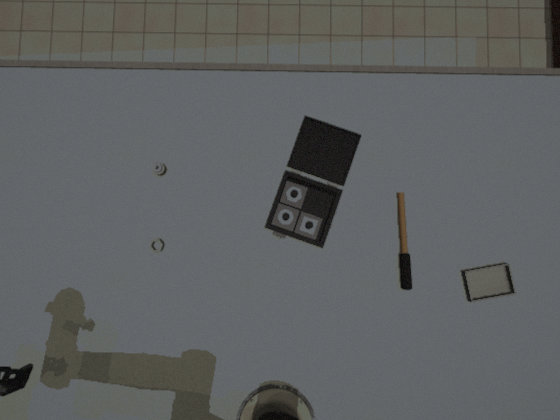

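View pics/scene0.png

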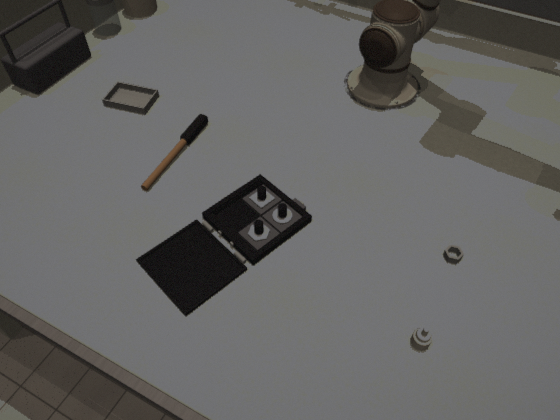

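```bash
cat > h.py <<'E'
from bench import arm
import cv2,numpy as np
def ray(n,uv,z):
    c=arm.get_calibration(n);K,R,t=c["camera_matrix"],c["R"],c["t"]
    uv=np.atleast_2d(uv).astype(float)
    d=np.c_[uv,np.ones(len(uv))]@np.linalg.inv(K).T@R
    o=-R.T@t
    return o+d*((z-o[2])/d[:,2])[:,None]
def crop(n,p,u,v,w,h,s,name):
    q=cv2.convertScaleAbs(p[v:v+h,u:u+w],alpha=1.8)
    cv2.imwrite(name,cv2.resize(q,None,fx=s,fy=s,interpolation=cv2.INTER_CUBIC)); return q
E
python3 - <<'E'
from h import *
t=cv2.imread("pics/top0.png");s=cv2.imread("pics/scene0.png")
a=crop("top",t,258,162,92,92,6,"pics/a.png");b=crop("scene",s,195,170,125,95,4,"pics/b.png")
A=cv2.imread("pics/a.png");B=cv2.resize(cv2.imread("pics/b.png"),None,fx=.5,fy=.5)
B=cv2.imread("pics/b.png")
W=np.zeros((600,800,3),np.uint8);A=cv2.resize(A,(390,390));B=cv2.resize(B,(400,304));W[:390,:390]=A;W[:304,395:795]=B
cv2.imwrite("pics/ab.png",W[:400])
# dark case mask (top), badge blobs
g=cv2.cvtColor(t,cv2.COLOR_BGR2GRAY)
for n,im,(u,v,w,h) in(("top",t,(258,162,92,92)),("scene",s,(195,170,125,95))):
    g=cv2.cvtColor(im,cv2.COLOR_BGR2GRAY)[v:v+h,u:u+w]
    print(n,np.percentile(g,[5,25,50,75,95]))
    for th in(50,100,120):
        k,l,st,c=cv2.connectedComponentsWithStats((g>th).astype(np.uint8))
        print(th,[(st[i,4],(c[i]+[u,v]).round(1).tolist()) for i in range(1,k) if 10<st[i,4]<1500])
E
```

```text
top [ 23.  31.  75. 103. 105.]
50 [(np.int32(463), [293.3, 194.4]), (np.int32(483), [285.1, 216.8]), (np.int32(477), [307.9, 225.0])]
100 [(np.int32(11), [304.3, 174.2]), (np.int32(36), [317.4, 178.8]), (np.int32(75), [293.5, 194.5]), (np.int32(79), [285.3, 217.0]), (np.int32(95), [307.8, 225.5])]
120 []
scene [ 14.  21.  67. 116. 117.]
50 [(np.int32(455), [261.5, 200.4]), (np.int32(486), [281.5, 217.8]), (np.int32(557), [258.5, 234.1]), (np.int32(273), [229.1, 246.2])]
100 [(np.int32(139), [261.7, 198.9]), (np.int32(119), [282.2, 216.3]), (np.int32(140), [258.2, 233.0]), (np.int32(110), [225.4, 243.5]), (np.int32(12), [247.0, 263.3])]
120 []
```

View pics/ab.png

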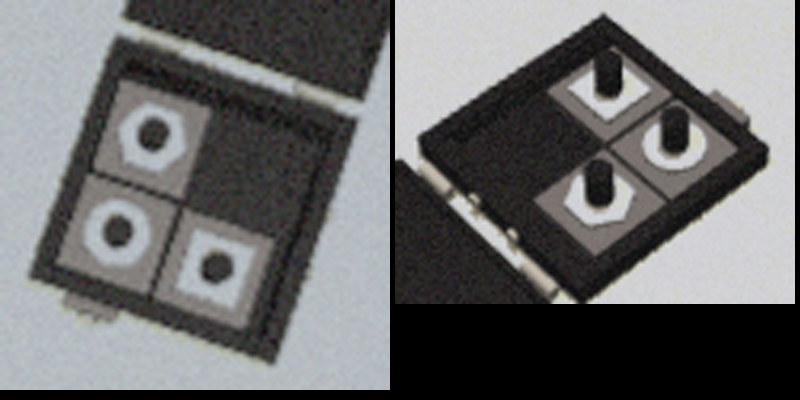

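```bash
python3 - <<'E'
from h import *
t=cv2.imread("pics/top0.png");g=cv2.cvtColor(t,cv2.COLOR_BGR2GRAY)
pts={}
for n,c in(("hex",(293.3,194.4)),("round",(285.1,216.8)),("sq",(307.9,225))):
    m=np.zeros_like(g);u,v=map(int,c)
    k,l=cv2.connectedComponents(((g>50)).astype(np.uint8)); 
    r=l[v-18:v+18,u-18:u+18]; lab=l[v-8,u] 
    m=(l==lab).astype(np.uint8); m=cv2.morphologyEx(m,cv2.MORPH_CLOSE,np.ones((9,9)))
    cn=max(cv2.findContours(m,0,2)[0],key=cv2.contourArea)
    w=ray("top",cn.reshape(-1,2),16)[:,:2].astype(np.float32)
    R=cv2.minAreaRect(w); ys,xs=np.nonzero(m); pc=ray("top",[[xs.mean(),ys.mean()]],16)[0]
    pts[n]=pc[:2]; print(n,pc.round(1),R)
h,r,s=pts["hex"],pts["round"],pts["sq"]
ex=h-r; ey=r-s; print(np.linalg.norm(ex),np.linalg.norm(ey))
yaw=(np.arctan2(ex[1],ex[0])+np.arctan2(-ey[0],ey[1]))/2
# case outer outline at z=20
m=(g<50).astype(np.uint8); m[:176]=0
m2=np.zeros_like(m);m2[162:254,258:350]=m[162:254,258:350]
X=np.array([np.cos(yaw),np.sin(yaw)]);Y=np.array([-X[1],X[0]])
cen=(h+r+s)/3+X*(52/3)-Y*(52/3)
print("yaw",yaw,"cen",cen)
st=arm.read_state();from scipy.spatial.transform import Rotation as Ro
print(Ro.from_quat(st["ee_rot"]).as_matrix().round(3))
# knob tops, triangulated in scene view by dark blobs
for n in pts: print(n,"case xy",(pts[n]-cen)@np.c_[X,Y])
E
```

```text
hex [633.3 -37.5  16. ] ((633.3319091796875, -37.65754318237305), (63.28065490722656, 63.676429748535156), 72.6301498413086)
round [569.3 -15.5  16. ] ((569.6279296875, -15.461029052734375), (63.782657623291016, 64.03369140625), 72.54691314697266)
sq [547.6 -79.8  16. ] ((547.5878295898438, -80.23211669921875), (64.284423828125, 63.880035400390625), 72.63968658447266)
67.64432490873752 67.92606248699508
yaw -0.32880717363474044 cen [594.18548511 -66.27769576]
[[ 0.927 -0.375 -0.001]
 [-0.375 -0.927 -0.002]
 [ 0.     0.002 -1.   ]]
hex case xy [27.69458147 39.83962097]
round case xy [-39.9494375   40.04306715]
sq case xy [-39.74514397 -27.88268812]
```

move_arm --moves '[{"gripper":0,"xyz":[5,3.5,0],"angular":[0,0,0]},{"gripper":0,"xyz":[10,7,0],"angular":[0,0,0]},{"gripper":0,"xyz":[15,10.5,0],"angular":[0,0,-0.01]},{"gripper":0,"xyz":[20,14,0],"angular":[0,0,-0.02]},{"gripper":0,"xyz":[25,17.5,0],"angular":[0,0,-0.03]},{"gripper":0,"xyz":[30,21,0],"angular":[0,0,-0.04]},{"gripper":0,"xyz":[35,24.5,0],"angular":[0,0,-0.05]},{"gripper":0,"xyz":[40,28,0],"angular":[0,0,-0.06]},{"gripper":0,"xyz":[45,31.5,0],"angular":[0,0,-0.07]},{"gripper":0,"xyz":[50,35,0],"angular":[0,0,-0.07]}]'

```text
clock: 1.35
position: [567.2, 65.9, 231.0]
ee_rot: [0.988, -0.156, -0.0, 0.0]
contact_force: [1.5, 0.9, -0.1]
gripper_width: 42.7
```

move_arm --moves '[{"gripper":0,"xyz":[4,3.5,3],"angular":[0,0,0]},{"gripper":0,"xyz":[8,7,7],"angular":[0,0,0]},{"gripper":0,"xyz":[9.6,8.0,10],"angular":[0,0,0]},{"gripper":0,"xyz":[9.6,8.0,14],"angular":[0,0,0]},{"gripper":0,"xyz":[9.6,8.0,14],"angular":[0,0,0]},{"gripper":0,"xyz":[9.6,8.0,14],"angular":[0,0,0]}]'

```text
clock: 2.1
position: [634.1, -37.7, 92.7]
ee_rot: [0.988, -0.156, 0.001, 0.0]
contact_force: [0.1, -0.4, -0.1]
gripper_width: 42.9
```

```bash
python3 - <<'E'
from h import *
p,_=arm.get_image("scene");cv2.imwrite("pics/s1.png",p)
crop("scene",p,185,110,150,160,4,"pics/s1c.png")
s=arm.read_state();print(s["position"],s["joints"],s["contact_force"])
E
```

```text
[634.46281652 -37.52137453  93.42378104] [ 1.95391969e-01  5.21435205e-01 -1.40952434e-01  8.07687690e-04
 -9.04933336e-01  1.06220355e+00] [ 0.27689108 -1.0736852   0.46477357]
```

View pics/s1c.png

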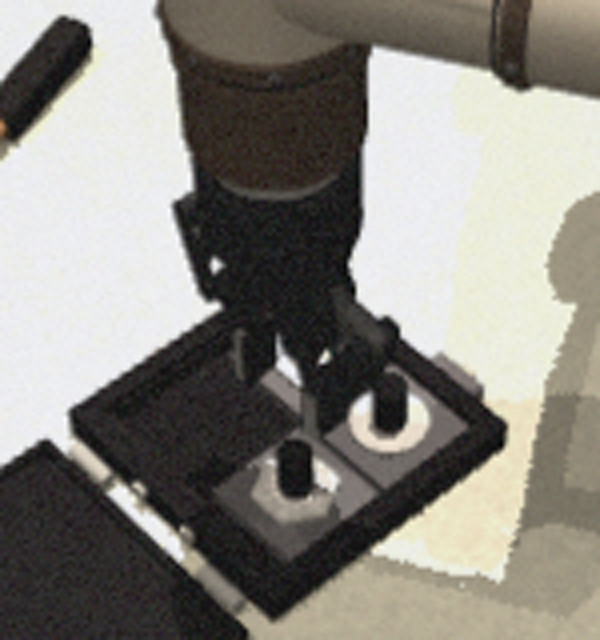

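move_arm --moves '[{"gripper":0,"xyz":[0,0,3],"angular":[0,0,0]},{"gripper":0,"xyz":[0,0,5],"angular":[0,0,0]},{"gripper":0,"xyz":[0,0,6.5],"angular":[0,0,0]},{"gripper":0,"xyz":[0,0,6.5],"angular":[0,0,0]},{"gripper":0,"xyz":[0,0,6.5],"angular":[0,0,0]}]'

```text
clock: 2.78
position: [634.1, -37.7, 27.6]
ee_rot: [0.988, -0.156, 0.001, -0.0]
contact_force: [0.3, 0.4, 0.1]
gripper_width: 42.8
```

```bash
python3 - <<'E'
from h import *
p,_=arm.get_image("scene");cv2.imwrite("pics/s2.png",p)
crop("scene",p,195,140,125,125,4.8,"pics/s2c.png")
s=arm.read_state();print(s["position"],s["contact_force"])
E
```

```text
[634.13765961 -37.78017351  27.65422662] [-0.64190448 -0.31020047  0.63691178]
```

View pics/s2c.png

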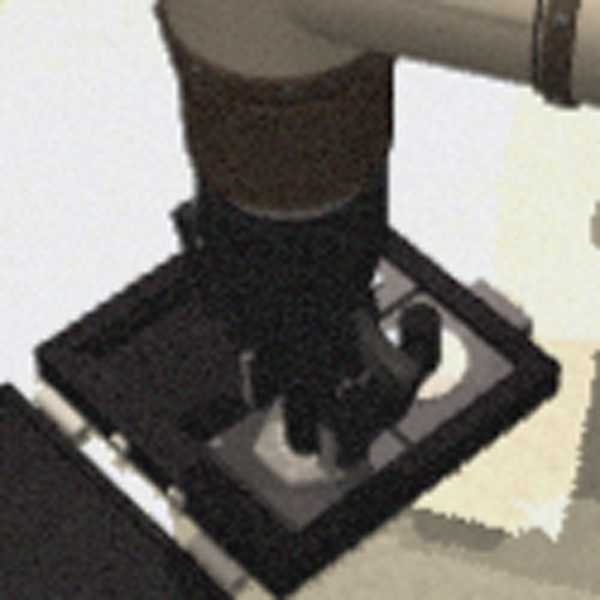

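move_arm --moves '[{"gripper":-0.3,"xyz":[0,0,0],"angular":[0,0,0]},{"gripper":-0.5,"xyz":[0,0,0],"angular":[0,0,0]},{"gripper":-1,"xyz":[0,0,0],"angular":[0,0,0]},{"gripper":-1,"xyz":[0,0,0],"angular":[0,0,0]},{"gripper":-1,"xyz":[0,0,0],"angular":[0,0,0]},{"gripper":-1,"xyz":[0,0,0],"angular":[0,0,0]}]'

```text
clock: 3.58
position: [633.6, -38.0, 27.0]
ee_rot: [0.988, -0.156, 0.001, -0.0]
contact_force: [-0.7, 0.9, 6.4]
gripper_width: 18.0
```

move_arm --moves '[{"gripper":-1,"xyz":[0,0,-0.03],"angular":[0,0,0]},{"gripper":-1,"xyz":[0,0,-0.03],"angular":[0,0,0]}]'

```text
clock: 3.82
position: [633.6, -38.0, 27.0]
ee_rot: [0.988, -0.156, 0.0, -0.0]
contact_force: [-0.2, 0.5, 5.9]
gripper_width: 18.0
```

move_arm --moves '[{"gripper":-1,"xyz":[0,0.5,0],"angular":[0,0,0]},{"gripper":-1,"xyz":[0,1.0,0],"angular":[0,0,0]},{"gripper":-1,"xyz":[0,1.0,0],"angular":[0,0,0]}]'

```text
clock: 4.2
position: [630.4, -48.1, 27.0]
ee_rot: [0.988, -0.156, 0.001, -0.0]
contact_force: [-0.1, -0.0, 4.7]
gripper_width: 17.7
```

move_arm --moves '[{"gripper":-1,"xyz":[0,0.7,0],"angular":[0,0,0]},{"gripper":-1,"xyz":[0,1.6,0],"angular":[0,0,0]},{"gripper":-1,"xyz":[0,2.5,0],"angular":[0,0,0]},{"gripper":-1,"xyz":[0,3.4,0],"angular":[0,0,0]},{"gripper":-1,"xyz":[0,4.2,0],"angular":[0,0,0]},{"gripper":-1,"xyz":[0,4.7,0],"angular":[0,0,0]},{"gripper":-1,"xyz":[0,5.0,0],"angular":[0,0,0]},{"gripper":-1,"xyz":[0,5.0,0],"angular":[0,0,0]}]'

```text
clock: 5.2
position: [614.9, -95.8, 27.0]
ee_rot: [0.988, -0.156, 0.001, 0.0]
contact_force: [0.4, -0.9, 5.7]
gripper_width: 18.0
```

```bash
python3 - <<'E'
from h import *
p,_=arm.get_image("scene");cv2.imwrite("pics/s3.png",p)
crop("scene",p,195,140,125,125,4.8,"pics/s3c.png")
s=arm.read_state();print(s["position"],s["contact_force"],s["wrist_torque"])
E
```

```text
[614.88993687 -95.7420214   26.95966006] [ 0.76492293 -1.44681285  5.50357023] [-0.1781296  -0.11461057 -0.04534449]
```

View pics/s3c.png

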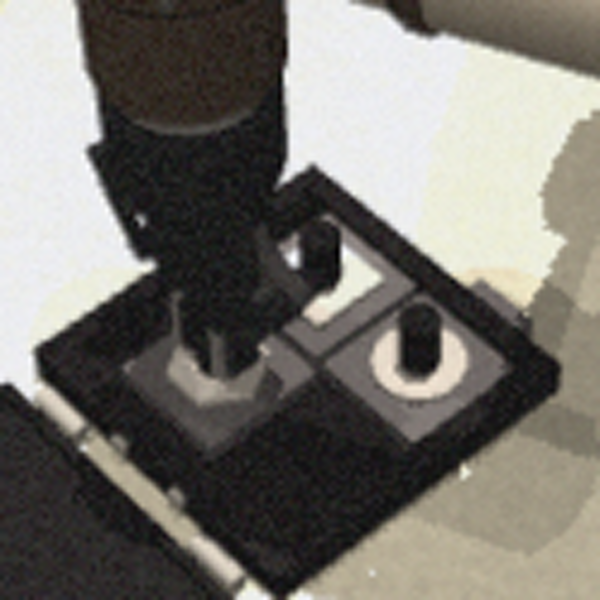

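move_arm --moves '[{"gripper":-1,"xyz":[0,0.3,0],"angular":[0,0,0]},{"gripper":-1,"xyz":[0,0.5,0],"angular":[0,0,0]},{"gripper":-1,"xyz":[0,0.6,0],"angular":[0,0,0]},{"gripper":-1,"xyz":[0,0.6,0],"angular":[0,0,0]}]'

```text
clock: 5.75
position: [613.2, -101.1, 27.0]
ee_rot: [0.988, -0.156, 0.001, -0.0]
contact_force: [0.7, 0.8, 4.1]
gripper_width: 18.0
```

move_arm --moves '[{"gripper":-1,"xyz":[0,0.05,0],"angular":[0,0,0]},{"gripper":-1,"xyz":[0,0.1,0],"angular":[0,0,0]},{"gripper":-1,"xyz":[0,0.1,0],"angular":[0,0,0]}]'

```text
clock: 6.12
position: [612.9, -101.9, 27.0]
ee_rot: [0.988, -0.156, 0.001, -0.0]
contact_force: [0.8, 0.6, 5.0]
gripper_width: 18.1
```

move_arm --moves '[{"gripper":-1,"xyz":[0,0.05,0],"angular":[0,0,0]},{"gripper":-1,"xyz":[0,0.1,0],"angular":[0,0,0]},{"gripper":-1,"xyz":[0,0.1,0],"angular":[0,0,0]}]'

```text
clock: 6.5
position: [612.7, -102.9, 27.0]
ee_rot: [0.988, -0.156, 0.001, -0.0]
contact_force: [0.0, 1.3, 5.1]
gripper_width: 17.9
```

move_arm --moves '[{"gripper":-1,"xyz":[0,0.05,0],"angular":[0,0,0]},{"gripper":-1,"xyz":[0,0.1,0],"angular":[0,0,0]},{"gripper":-1,"xyz":[0,0.1,0],"angular":[0,0,0]}]'

```text
clock: 6.88
position: [612.3, -103.8, 27.0]
ee_rot: [0.988, -0.156, 0.001, -0.0]
contact_force: [0.7, 0.7, 5.2]
gripper_width: 17.7
```

move_arm --moves '[{"gripper":-1,"xyz":[0,0.05,0],"angular":[0,0,0]},{"gripper":-1,"xyz":[0,0.1,0],"angular":[0,0,0]},{"gripper":-1,"xyz":[0,0.1,0],"angular":[0,0,0]}]'

```text
clock: 7.25
position: [612.0, -104.8, 27.0]
ee_rot: [0.988, -0.156, 0.001, -0.0]
contact_force: [0.9, 1.3, 5.5]
gripper_width: 17.9
```

move_arm --moves '[{"gripper":-1,"xyz":[0,0.05,0],"angular":[0,0,0]},{"gripper":-1,"xyz":[0,0.1,0],"angular":[0,0,0]},{"gripper":-1,"xyz":[0,0.1,0],"angular":[0,0,0]}]'

```text
clock: 7.62
position: [611.7, -105.7, 27.0]
ee_rot: [0.988, -0.156, 0.001, -0.0]
contact_force: [0.2, 0.9, 5.1]
gripper_width: 17.9
```

move_arm --moves '[{"gripper":-1,"xyz":[0,0.05,0],"angular":[0,0,0]},{"gripper":-1,"xyz":[0,0.1,0],"angular":[0,0,0]},{"gripper":-1,"xyz":[0,0.1,0],"angular":[0,0,0]}]'

```text
clock: 8.0
position: [611.4, -106.7, 27.0]
ee_rot: [0.988, -0.156, 0.001, -0.0]
contact_force: [0.8, 1.0, 5.6]
gripper_width: 17.9
```

move_arm --moves '[{"gripper":-1,"xyz":[0,0.05,0],"angular":[0,0,0]},{"gripper":-1,"xyz":[0,0.1,0],"angular":[0,0,0]},{"gripper":-1,"xyz":[0,0.1,0],"angular":[0,0,0]}]'

```text
clock: 8.38
position: [611.1, -107.6, 27.0]
ee_rot: [0.988, -0.156, 0.001, -0.0]
contact_force: [-0.1, 1.0, 4.9]
gripper_width: 17.6
```

move_arm --moves '[{"gripper":-1,"xyz":[0,0.05,0],"angular":[0,0,0]},{"gripper":-1,"xyz":[0,0.1,0],"angular":[0,0,0]},{"gripper":-1,"xyz":[0,0.1,0],"angular":[0,0,0]}]'

```text
clock: 8.75
position: [610.8, -108.6, 27.0]
ee_rot: [0.988, -0.156, 0.001, -0.0]
contact_force: [0.2, 1.3, 5.5]
gripper_width: 17.5
```

move_arm --moves '[{"gripper":-1,"xyz":[0,0.05,0],"angular":[0,0,0]},{"gripper":-1,"xyz":[0,0.1,0],"angular":[0,0,0]},{"gripper":-1,"xyz":[0,0.1,0],"angular":[0,0,0]}]'

```text
clock: 9.12
position: [610.5, -109.5, 27.0]
ee_rot: [0.988, -0.156, 0.001, -0.0]
contact_force: [0.4, 1.1, 5.6]
gripper_width: 17.8
```

move_arm --moves '[{"gripper":-1,"xyz":[0,0.05,0],"angular":[0,0,0]},{"gripper":-1,"xyz":[0,0.1,0],"angular":[0,0,0]},{"gripper":-1,"xyz":[0,0.1,0],"angular":[0,0,0]}]'

```text
clock: 9.5
position: [610.2, -110.5, 27.0]
ee_rot: [0.988, -0.156, 0.001, -0.0]
contact_force: [0.3, 1.0, 5.1]
gripper_width: 18.1
```

move_arm --moves '[{"gripper":-1,"xyz":[0,0.05,0],"angular":[0,0,0]},{"gripper":-1,"xyz":[0,0.1,0],"angular":[0,0,0]},{"gripper":-1,"xyz":[0,0.1,0],"angular":[0,0,0]}]'

```text
clock: 9.88
position: [609.8, -111.4, 27.0]
ee_rot: [0.988, -0.156, 0.001, -0.0]
contact_force: [1.0, 0.5, 5.3]
gripper_width: 17.8
```

move_arm --moves '[{"gripper":-1,"xyz":[0,0.05,0],"angular":[0,0,0]},{"gripper":-1,"xyz":[0,0.1,0],"angular":[0,0,0]},{"gripper":-1,"xyz":[0,0.1,0],"angular":[0,0,0]}]'

```text
clock: 10.25
position: [609.5, -112.4, 27.0]
ee_rot: [0.988, -0.156, 0.001, -0.0]
contact_force: [-0.0, 1.2, 5.8]
gripper_width: 17.6
```

move_arm --moves '[{"gripper":-1,"xyz":[0,0.05,0],"angular":[0,0,0]},{"gripper":-1,"xyz":[0,0.1,0],"angular":[0,0,0]},{"gripper":-1,"xyz":[0,0.1,0],"angular":[0,0,0]}]'

```text
clock: 10.62
position: [609.5, -112.9, 27.0]
ee_rot: [0.988, -0.156, 0.001, -0.0]
contact_force: [1.0, 2.6, 6.0]
gripper_width: 17.9
```

move_arm --moves '[{"gripper":-1,"xyz":[0,0.03,0],"angular":[0,0,0]},{"gripper":-1,"xyz":[0,0.05,0],"angular":[0,0,0]},{"gripper":-1,"xyz":[0,0.05,0],"angular":[0,0,0]}]'

```text
clock: 11.0
position: [609.6, -112.9, 27.0]
ee_rot: [0.988, -0.156, 0.001, -0.001]
contact_force: [0.2, 3.8, 5.3]
gripper_width: 18.2
```

move_arm --moves '[{"gripper":-1,"xyz":[0,0.05,0],"angular":[0,0,0]},{"gripper":-1,"xyz":[0,0.1,0],"angular":[0,0,0]},{"gripper":-1,"xyz":[0,0.1,0],"angular":[0,0,0]}]'

```text
clock: 11.38
position: [609.6, -113.2, 27.0]
ee_rot: [0.988, -0.156, 0.002, -0.001]
contact_force: [0.2, 7.0, 5.3]
gripper_width: 18.2
```

move_arm --moves '[{"gripper":-1,"xyz":[0,0.03,0],"angular":[0,0,0]},{"gripper":-1,"xyz":[0,0.06,0],"angular":[0,0,0]},{"gripper":-1,"xyz":[0,0.06,0],"angular":[0,0,0]},{"gripper":-1,"xyz":[0,0.06,0],"angular":[0,0,0]}]'

```text
clock: 11.88
position: [609.6, -113.2, 27.1]
ee_rot: [0.988, -0.156, 0.002, -0.001]
contact_force: [0.4, 8.7, 5.0]
gripper_width: 17.7
```

move_arm --moves '[{"gripper":-1,"xyz":[0,0,0],"angular":[0,0,0]},{"gripper":-1,"xyz":[0,0,0],"angular":[0,0,0]},{"gripper":-1,"xyz":[0,0,0],"angular":[0,0,0]},{"gripper":-1,"xyz":[0,0,0],"angular":[0,0,0]},{"gripper":-1,"xyz":[0,0,0],"angular":[0,0,0]}]'

```text
clock: 12.5
position: [609.6, -113.3, 27.0]
ee_rot: [0.988, -0.157, 0.002, -0.001]
contact_force: [0.9, 9.4, 6.1]
gripper_width: 18.0
```

move_arm --moves '[{"gripper":-1,"xyz":[0,-0.05,0],"angular":[0,0,0]},{"gripper":-1,"xyz":[0,-0.12,0],"angular":[0,0,0]},{"gripper":-1,"xyz":[0,-0.12,0],"angular":[0,0,0]}]'

```text
clock: 12.88
position: [609.6, -113.1, 27.0]
ee_rot: [0.988, -0.156, 0.001, -0.001]
contact_force: [1.2, 6.0, 4.9]
gripper_width: 18.0
```

move_arm --moves '[{"gripper":-0.3,"xyz":[0,0,0],"angular":[0,0,0]},{"gripper":0,"xyz":[0,0,0],"angular":[0,0,0]},{"gripper":0,"xyz":[0,0,0],"angular":[0,0,0]},{"gripper":0,"xyz":[0,0,0],"angular":[0,0,0]}]'

```text
clock: 13.38
position: [608.1, -114.3, 26.2]
ee_rot: [0.988, -0.156, -0.0, 0.0]
contact_force: [-0.5, 0.5, -0.0]
gripper_width: 42.6
```

move_arm --moves '[{"gripper":0,"xyz":[0,0,-4],"angular":[0,0,0]},{"gripper":0,"xyz":[0,0,-8],"angular":[0,0,0.15]},{"gripper":0,"xyz":[-1.5,-2,-8],"angular":[0,0,0.33]},{"gripper":0,"xyz":[-3,-4,-8],"angular":[0,0,0.51]},{"gripper":0,"xyz":[-5,-6,-8],"angular":[0,0,0.69]},{"gripper":0,"xyz":[-6.76,-8.14,-8],"angular":[0,0,0.87]},{"gripper":0,"xyz":[-6.76,-8.14,-8],"angular":[0,0,1.05]},{"gripper":0,"xyz":[-6.76,-8.14,-8],"angular":[0,0,1.23]},{"gripper":0,"xyz":[-6.76,-8.14,-8],"angular":[0,0,1.41]},{"gripper":0,"xyz":[-6.76,-8.14,-8],"angular":[0,0,1.571]}]'

```text
clock: 14.62
position: [569.1, -15.8, 106.5]
ee_rot: [-0.586, 0.811, 0.0, -0.0]
contact_force: [0.2, 0.5, 0.7]
gripper_width: 42.6
```

```bash
python3 - <<'E'
from h import *
p,_=arm.get_image("scene");cv2.imwrite("pics/s4.png",p)
crop("scene",p,195,120,125,145,4.1,"pics/s4c.png")
p,_=arm.get_image("top");cv2.imwrite("pics/t4.png",p)
s=arm.read_state();print(s["position"],s["ee_rot"],s["joints"])
E
```

```text
[569.17351868 -15.76530907 106.55279354] [-5.87903417e-01  8.08931117e-01  6.36700125e-05 -1.26247398e-04] [ 2.56765409e-01  4.11548644e-01 -2.95739866e-01 -3.54306860e-05
 -8.63789320e-01 -5.70609506e-01]
```

View pics/s4c.png

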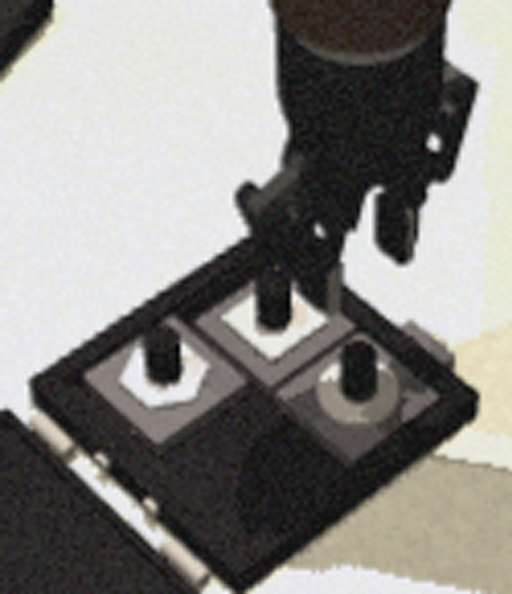

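move_arm --moves '[{"gripper":0,"xyz":[0,-0.05,4],"angular":[0,0,0]},{"gripper":0,"xyz":[0,-0.05,6.5],"angular":[0,0,0]},{"gripper":0,"xyz":[0,-0.05,7.9],"angular":[0,0,0]},{"gripper":0,"xyz":[0,-0.05,7.9],"angular":[0,0,0]},{"gripper":0,"xyz":[0,-0.05,7.9],"angular":[0,0,0]}]'

```text
clock: 15.35
position: [570.7, -15.7, 28.6]
ee_rot: [-0.588, 0.809, -0.0, 0.001]
contact_force: [0.9, 0.5, 0.2]
gripper_width: 42.7
```

```bash
python3 - <<'E'
from h import *
p,_=arm.get_image("scene");cv2.imwrite("pics/s5.png",p)
crop("scene",p,195,140,125,125,4.8,"pics/s5c.png")
s=arm.read_state();print(s["position"],s["contact_force"])
E
```

```text
[570.76084916 -15.65064738  28.79308378] [-0.72446085  0.35198475  0.59415979]
```

View pics/s5c.png

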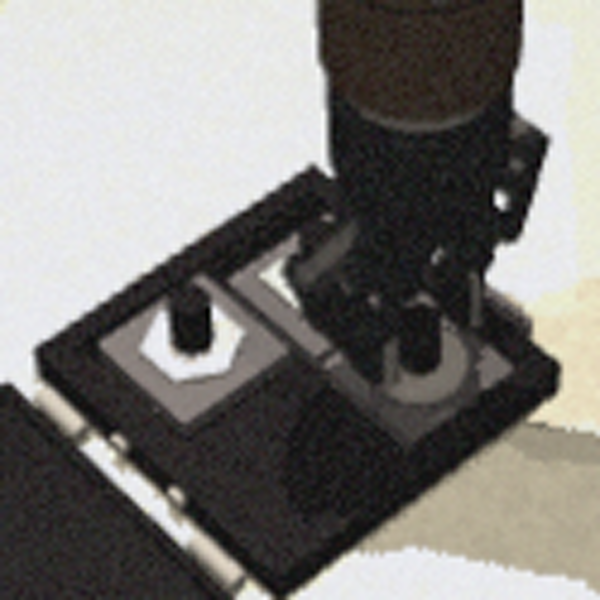

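move_arm --moves '[{"gripper":-0.3,"xyz":[0,0,0],"angular":[0,0,0]},{"gripper":-0.5,"xyz":[0,0,0],"angular":[0,0,0]},{"gripper":-1,"xyz":[0,0,0],"angular":[0,0,0]},{"gripper":-1,"xyz":[0,0,0],"angular":[0,0,0]},{"gripper":-1,"xyz":[0,0,0],"angular":[0,0,0]},{"gripper":-1,"xyz":[0,0,0],"angular":[0,0,0]}]'

```text
clock: 16.15
position: [570.3, -15.8, 28.4]
ee_rot: [-0.588, 0.809, -0.0, 0.0]
contact_force: [-2.0, 0.3, 6.0]
gripper_width: 18.0
```

move_arm --moves '[{"gripper":-1,"xyz":[0,-0.3,0],"angular":[0,0,0]},{"gripper":-1,"xyz":[0,-0.8,0],"angular":[0,0,0]},{"gripper":-1,"xyz":[0,-1.0,0],"angular":[0,0,0]},{"gripper":-1,"xyz":[0,-1.0,0],"angular":[0,0,0]}]'

```text
clock: 16.65
position: [580.1, -18.9, 28.4]
ee_rot: [-0.588, 0.809, -0.001, 0.001]
contact_force: [-1.1, -0.7, 4.7]
gripper_width: 17.8
```

move_arm --moves '[{"gripper":-1,"xyz":[0,-0.7,0],"angular":[0,0,0]},{"gripper":-1,"xyz":[0,-1.6,0],"angular":[0,0,0]},{"gripper":-1,"xyz":[0,-2.5,0],"angular":[0,0,0]},{"gripper":-1,"xyz":[0,-3.4,0],"angular":[0,0,0]},{"gripper":-1,"xyz":[0,-4.2,0],"angular":[0,0,0]},{"gripper":-1,"xyz":[0,-4.7,0],"angular":[0,0,0]},{"gripper":-1,"xyz":[0,-5.0,0],"angular":[0,0,0]},{"gripper":-1,"xyz":[0,-5.0,0],"angular":[0,0,0]}]'

```text
clock: 17.65
position: [627.8, -34.5, 28.4]
ee_rot: [-0.588, 0.809, -0.001, 0.001]
contact_force: [-0.2, -0.8, 5.8]
gripper_width: 18.0
```

move_arm --moves '[{"gripper":-1,"xyz":[0,-0.2,0],"angular":[0,0,0]},{"gripper":-1,"xyz":[0,-0.4,0],"angular":[0,0,0]},{"gripper":-1,"xyz":[0,-0.5,0],"angular":[0,0,0]},{"gripper":-1,"xyz":[0,-0.5,0],"angular":[0,0,0]}]'

```text
clock: 18.15
position: [632.1, -35.9, 28.4]
ee_rot: [-0.588, 0.809, -0.0, 0.0]
contact_force: [-0.7, 0.1, 5.2]
gripper_width: 17.7
```

move_arm --moves '[{"gripper":-1,"xyz":[0,-0.05,0],"angular":[0,0,0]},{"gripper":-1,"xyz":[0,-0.1,0],"angular":[0,0,0]},{"gripper":-1,"xyz":[0,-0.1,0],"angular":[0,0,0]}]'

```text
clock: 18.52
position: [633.0, -36.2, 28.4]
ee_rot: [-0.588, 0.809, -0.0, 0.0]
contact_force: [-0.7, 0.2, 5.5]
gripper_width: 17.8
```

move_arm --moves '[{"gripper":-1,"xyz":[0,-0.05,0],"angular":[0,0,0]},{"gripper":-1,"xyz":[0,-0.1,0],"angular":[0,0,0]},{"gripper":-1,"xyz":[0,-0.1,0],"angular":[0,0,0]}]'

```text
clock: 18.9
position: [633.9, -36.4, 28.4]
ee_rot: [-0.588, 0.809, -0.0, 0.0]
contact_force: [-0.8, 0.1, 6.0]
gripper_width: 18.0
```

move_arm --moves '[{"gripper":-1,"xyz":[0,-0.05,0],"angular":[0,0,0]},{"gripper":-1,"xyz":[0,-0.1,0],"angular":[0,0,0]},{"gripper":-1,"xyz":[0,-0.1,0],"angular":[0,0,0]}]'

```text
clock: 19.27
position: [634.9, -36.7, 28.4]
ee_rot: [-0.588, 0.809, -0.0, 0.0]
contact_force: [-1.6, -0.3, 5.5]
gripper_width: 17.8
```

move_arm --moves '[{"gripper":-1,"xyz":[0,-0.05,0],"angular":[0,0,0]},{"gripper":-1,"xyz":[0,-0.1,0],"angular":[0,0,0]},{"gripper":-1,"xyz":[0,-0.1,0],"angular":[0,0,0]}]'

```text
clock: 19.65
position: [635.8, -37.1, 28.4]
ee_rot: [-0.588, 0.809, -0.0, 0.0]
contact_force: [-0.3, 1.7, 4.7]
gripper_width: 17.7
```

move_arm --moves '[{"gripper":-1,"xyz":[0,-0.05,0],"angular":[0,0,0]},{"gripper":-1,"xyz":[0,-0.1,0],"angular":[0,0,0]},{"gripper":-1,"xyz":[0,-0.1,0],"angular":[0,0,0]}]'

```text
clock: 20.02
position: [636.8, -37.4, 28.4]
ee_rot: [-0.588, 0.809, -0.0, 0.0]
contact_force: [-1.3, 0.9, 6.0]
gripper_width: 17.8
```

move_arm --moves '[{"gripper":-1,"xyz":[0,-0.05,0],"angular":[0,0,0]},{"gripper":-1,"xyz":[0,-0.1,0],"angular":[0,0,0]},{"gripper":-1,"xyz":[0,-0.1,0],"angular":[0,0,0]}]'

```text
clock: 20.4
position: [637.7, -37.7, 28.4]
ee_rot: [-0.588, 0.809, -0.0, 0.0]
contact_force: [-0.6, 0.8, 5.9]
gripper_width: 17.6
```

move_arm --moves '[{"gripper":-1,"xyz":[0,-0.05,0],"angular":[0,0,0]},{"gripper":-1,"xyz":[0,-0.1,0],"angular":[0,0,0]},{"gripper":-1,"xyz":[0,-0.1,0],"angular":[0,0,0]}]'

```text
clock: 20.78
position: [638.7, -38.0, 28.4]
ee_rot: [-0.588, 0.809, -0.0, 0.0]
contact_force: [-0.9, 0.6, 6.6]
gripper_width: 17.8
```

move_arm --moves '[{"gripper":-1,"xyz":[0,-0.05,0],"angular":[0,0,0]},{"gripper":-1,"xyz":[0,-0.1,0],"angular":[0,0,0]},{"gripper":-1,"xyz":[0,-0.1,0],"angular":[0,0,0]}]'

```text
clock: 21.15
position: [639.6, -38.3, 28.4]
ee_rot: [-0.588, 0.809, -0.0, 0.0]
contact_force: [-0.4, 0.3, 5.8]
gripper_width: 17.9
```

move_arm --moves '[{"gripper":-1,"xyz":[0,-0.05,0],"angular":[0,0,0]},{"gripper":-1,"xyz":[0,-0.1,0],"angular":[0,0,0]},{"gripper":-1,"xyz":[0,-0.1,0],"angular":[0,0,0]}]'

```text
clock: 21.52
position: [640.3, -38.6, 28.4]
ee_rot: [-0.588, 0.809, -0.0, 0.0]
contact_force: [-2.4, 1.0, 6.7]
gripper_width: 17.7
```

move_arm --moves '[{"gripper":-1,"xyz":[0,-0.05,0],"angular":[0,0,0]},{"gripper":-1,"xyz":[0,-0.1,0],"angular":[0,0,0]},{"gripper":-1,"xyz":[0,-0.1,0],"angular":[0,0,0]}]'

```text
clock: 21.9
position: [640.4, -38.6, 28.4]
ee_rot: [-0.588, 0.809, 0.0, -0.0]
contact_force: [-3.6, 2.0, 7.6]
gripper_width: 17.8
```

move_arm --moves '[{"gripper":-1,"xyz":[0,-0.05,0],"angular":[0,0,0]},{"gripper":-1,"xyz":[0,-0.1,0],"angular":[0,0,0]},{"gripper":-1,"xyz":[0,-0.1,0],"angular":[0,0,0]}]'

```text
clock: 22.28
position: [640.5, -38.6, 28.4]
ee_rot: [-0.588, 0.809, 0.001, -0.001]
contact_force: [-6.3, 3.2, 9.2]
gripper_width: 17.9
```

move_arm --moves '[{"gripper":-1,"xyz":[0,-0.05,0],"angular":[0,0,0]},{"gripper":-1,"xyz":[0,-0.08,0],"angular":[0,0,0]},{"gripper":-1,"xyz":[0,-0.08,0],"angular":[0,0,0]},{"gripper":-1,"xyz":[0,-0.08,0],"angular":[0,0,0]}]'

```text
clock: 22.78
position: [640.5, -38.6, 28.5]
ee_rot: [-0.588, 0.809, 0.002, -0.002]
contact_force: [-7.5, 5.2, 10.6]
gripper_width: 18.0
```

move_arm --moves '[{"gripper":-1,"xyz":[0,0,0],"angular":[0,0,0]},{"gripper":-1,"xyz":[0,0,0],"angular":[0,0,0]},{"gripper":-1,"xyz":[0,0,0],"angular":[0,0,0]},{"gripper":-1,"xyz":[0,0,0],"angular":[0,0,0]},{"gripper":-1,"xyz":[0,0,0],"angular":[0,0,0]}]'

```text
clock: 23.4
position: [640.5, -38.6, 28.5]
ee_rot: [-0.588, 0.809, 0.002, -0.002]
contact_force: [-7.7, 3.9, 11.2]
gripper_width: 18.0
```

move_arm --moves '[{"gripper":-1,"xyz":[0,0.08,0],"angular":[0,0,0]},{"gripper":-1,"xyz":[0,0.15,0],"angular":[0,0,0]},{"gripper":-1,"xyz":[0,0.15,0],"angular":[0,0,0]}]'

```text
clock: 23.78
position: [640.4, -38.5, 28.4]
ee_rot: [-0.588, 0.809, 0.001, -0.001]
contact_force: [-4.5, 2.9, 8.2]
gripper_width: 17.9
```

move_arm --moves '[{"gripper":-0.3,"xyz":[0,0,0],"angular":[0,0,0]},{"gripper":0,"xyz":[0,0,0],"angular":[0,0,0]},{"gripper":0,"xyz":[0,0,0],"angular":[0,0,0]},{"gripper":0,"xyz":[0,0,0],"angular":[0,0,0]}]'

```text
clock: 24.28
position: [641.4, -39.2, 27.3]
ee_rot: [-0.588, 0.809, 0.0, -0.0]
contact_force: [-1.2, 1.0, -0.3]
gripper_width: 42.8
```

move_arm --moves '[{"gripper":0,"xyz":[0,0,-3],"angular":[0,0,0]},{"gripper":0,"xyz":[0,0,-7],"angular":[0,0,0]},{"gripper":0,"xyz":[0,0,-12],"angular":[0,0,0]},{"gripper":0,"xyz":[5,0,-16],"angular":[0,0,0]},{"gripper":0,"xyz":[10,5,-20],"angular":[0,0,0]},{"gripper":0,"xyz":[15,10,-20],"angular":[0,0,0]},{"gripper":0,"xyz":[19,13,-20],"angular":[0,0,0]},{"gripper":0,"xyz":[19,13,-20],"angular":[0,0,0]}]'

```text
clock: 25.28
position: [456.1, -180.9, 228.4]
ee_rot: [-0.587, 0.81, -0.0, 0.0]
contact_force: [0.4, 0.8, -0.3]
gripper_width: 42.8
```

```bash
python3 - <<'E'
from h import *
p,_=arm.get_image("scene");cv2.imwrite("pics/s6.png",p);q,_=arm.get_image("top");cv2.imwrite("pics/t6.png",q)
crop("s",p,195,170,125,95,3.2,"pics/x.png");crop("t",q,258,162,92,92,4.2,"pics/y.png")
A=cv2.imread("pics/x.png");B=cv2.imread("pics/y.png");W=np.zeros((400,795,3),np.uint8);W[:A.shape[0],:A.shape[1]]=A;W[:B.shape[0],405:405+B.shape[1]]=B[:400];cv2.imwrite("pics/xy.png",W)
g=cv2.cvtColor(q,cv2.COLOR_BGR2GRAY)[162:254,258:350]
k,l,st,c=cv2.connectedComponentsWithStats((g>50).astype(np.uint8))
cen=np.array([594.2,-66.3]);X=np.array([np.cos(-.318),np.sin(-.318)]);M=np.c_[X,[-X[1],X[0]]]
for i in range(1,k):
    if 300<st[i,4]<800:
        m=cv2.morphologyEx((l==i).astype(np.uint8),cv2.MORPH_CLOSE,np.ones((9,9)));ys,xs=np.nonzero(m)
        r=cv2.minAreaRect(ray("top",np.c_[xs,ys]+[258,162],16)[:,:2].astype(np.float32))
        print(((ray("top",[[xs.mean()+258,ys.mean()+162]],16)[0,:2]-cen)@M).round(1),r)
E
```

```text
[35.3 40.8] ((640.5778198242188, -38.53727722167969), (64.09803771972656, 63.714454650878906), 72.50281524658203)
[ 29. -39.] ((609.3533935546875, -112.51007080078125), (63.823883056640625, 64.4308090209961), 72.4858169555664)
```

View pics/xy.png

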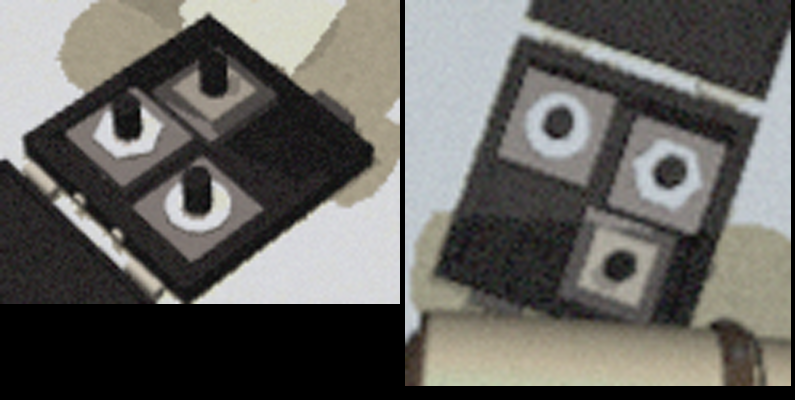

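```bash
python3 -c "
from bench import arm
print(arm.job_done())"
```

```text
the job is handed in; nothing more can be done
None
```

I slid the hexagonal block from the far bay along −y into the empty bay. Then I slid the round block from the button bay along +x into the bay it had left. Each was gripped by its knob, advanced in 1 mm steps until the force rose, held pressed for about 1 s, eased slightly and released. The job was handed in at about 25 s on the robot's clock.

| Block | Force reading while pressed | Final centre, case x, y (mm) |
|---|---|---|
| Hexagonal | about 9 N | (29, −39) |
| Round | about 8.5 N | (35, 41) |

- **Position and flatness:** the final pictures show both moved blocks flat and square. Each lies within about 1 mm of where it was pressed.
- **Square block and other items:** the square block looks to be still in its bay by eye, but it lay in the arm's shadow and was not re-measured. I did not check the nut, cartridge or plunger handle again, though the arm stayed well clear of them.
- **Less certain points:**
  - The force readings include floor friction, so the net push on the stops was roughly 1–2 N lower.
  - The grip also pressed the blocks down with 5–11 N.
  - The gripper read 18 mm on the 20 mm knobs.

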